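# Shut off the bench air line

## Task

Push the yellow cover of the air-valve box along its guides, over the bare metal deck on the robot's left, until it is all the way open against the end wall, without lifting it, then push the red valve handle round counter-clockwise (seen from above) to its shut stop, crosswise to its pipe. Nothing needs to be gripped; leave the blue handle as it is and do not disturb the other things on the bench.

Things in the scene. Friction and masses are not known exactly. Their poses are not given: they have to be found in the camera images.
- box: grey low air-valve box fixed to the bench, 166 mm (its x) by 490 mm (its y), 78 mm high at its side guides and end walls. Origin on the bench, on the long centre line, 230 mm from the -y end and 260 mm from the +y (left) end. Right part: an open well with two valves; left part: a flat aluminium deck. The cover slides along y on walls and deck, 66 mm above the bench
- well (a point): middle of the well's mouth, 66 mm above the bench; the well is 128 mm wide (box x) and 232 mm long (box y). The two valve pivots stand 20 mm behind it (box +x), one 39 mm to its right (box -y) and one 51 mm to its left; red and blue may be either way round
- left_stop (a point): middle of the inner face of the left end wall, 66 mm above the bench, which stops the cover's +y edge when it is fully open (the cover's centre is then 117.5 mm short of this point)
- cover: loose yellow plate over the well, 150 (box x) x 235 (box y) x 6 mm, about 0.25 kg; origin at the middle of its underside, 66 mm above the bench; axes parallel to the box's, 2 mm play in its guides. Starts shut, its origin at about y = -104 to -84 mm in the box's frame; fully open it is at y = +134.5 mm
- cover_rib (a point): middle of the black push rib that stands on the cover's centre: 70 mm long across (box x), 10 mm thick (box y), from 72 to 100 mm above the bench; this point is 86 mm above the bench
- red_handle (a joint): angle of the red handle, 0 to 1.571 rad: 0 = open (pointing along the box's -x), 1.571 = shut against its stop (pointing along the box's -y); grows counter-clockwise seen from above. It turns about the vertical through red_pivot, needs about 0.12 N m (friction only, no spring) and stays where it is left. Starts between 0 and 0.3
- red_pivot (a point): point on the vertical turning axis of the red handle, at the handle's mid-height (52 mm above the bench); its axes are parallel to the box's
- red_grip (a point): point at mid-width and mid-height of the red handle sleeve, 48 mm from the pivot. This is the marked valve, red sleeve. The sleeve is 14 mm wide and 16 mm tall (44 to 60 mm above the bench) and runs from 18 to 62 mm from the pivot; hub radius 11 mm, top at 61 mm. Brass pipe under it reaches up to 35 mm
- blue_handle (a joint): angle of the blue handle, 0 to 1.571 rad: 0 = open (pointing along the box's -x), 1.571 = shut against its stop (pointing along the box's -y); grows counter-clockwise seen from above. It turns about the vertical through blue_pivot, needs about 0.12 N m (friction only, no spring) and stays where it is left. Starts between 0 and 0.3
- blue_pivot (a point): point on the vertical turning axis of the blue handle, at the handle's mid-height (52 mm above the bench); its axes are parallel to the box's
- blue_grip (a point): point at mid-width and mid-height of the blue handle sleeve, 48 mm from the pivot. Blue sleeve, the other valve. The sleeve is 14 mm wide and 16 mm tall (44 to 60 mm above the bench) and runs from 18 to 62 mm from the pivot; hub radius 11 mm, top at 61 mm. Brass pipe under it reaches up to 35 mm
- capacitor: blue capacitor, upright can 35 mm across, 55 tall, standing behind the box; origin at the centre of its underside. Loose; not to be disturbed
- spool: bare metal solder spool, 52 mm across, 38 tall, in front of the box; origin at the centre of its underside. Loose; not to be disturbed
- screwdriver: orange-handled screwdriver, 170 mm long, lying in front of the box; origin about the middle of its length, on the bench. Loose; not to be disturbed
- jar: small jar, 52 mm across, 60 tall, on the left of the bench; origin at the centre of its underside. Loose; not to be disturbed
- flux: small bottle with a red cap, 40 mm across, 85 tall, on the right of the bench; origin at the centre of its underside. Loose; not to be disturbed
- heatsink: finned aluminium heatsink, 50 x 80 x 36 mm, on the left of the bench; origin at the centre of its underside. Loose; not to be disturbed
- transformer: small transformer, 70 x 60 x 60 mm, on the right of the bench; origin at the centre of its underside. Loose; not to be disturbed

How it is judged:
On the way, in this order (a step that is already met when the one before it is completed fails the run):
1. the cover is slid all the way open (within 20 mm of the end wall) (y of cover in the frame of box above 0.1145 m), for 0.2 s.
2. the red handle is pushed to its shut stop (1.45 rad or more) (value of joint red_handle above 1.45 rad), for 0.2 s.
At the end, for the whole second after the job is handed in: The cover lies flat in its guides within 20 mm of the left end wall, the red handle is within 7 degrees of its shut stop (1.45 rad or more), the blue handle's grip is within 12 mm of where it was, and all is at rest (y of cover in the frame of box above 0.1145 m and value of joint red_handle above 1.45 rad and velocity of joint red_handle below 0.05 rad/s and distance of blue_grip from where it was at the start of the episode below 0.012 m and height (world z) of cover below 0.072 m and angle between cover's own z axis and vertical below 0.06 rad and linear speed of cover below 0.02 m/s); the robot touches nothing.
It fails at once if the cover is lifted more than 12 mm or tipped more than 0.2 rad (height (world z) of cover above 0.078 m or angle between cover's own z axis and vertical above 0.2 rad).
It fails at once if the blue handle is moved (12 mm or more at its grip) (distance of blue_grip from where it was at the start of the episode above 0.012 m).
It fails at once if another thing on the bench is moved by more than 20 mm (distance of any of capacitor, spool, screwdriver, jar, flux, heatsink, transformer from where it was at the start of the episode above 0.02 m).
It also fails if it takes over 56 s, if anything falls off the work surface, if the arm or the gripper's body presses on something with over 40 N, if the wrist force passes 120 N, or if a joint passes its speed limit or range.

## Robot

A 6-joint arm with a two-finger parallel gripper is mounted at the origin on the work surface. World frame = base frame: x ahead of the robot, y to its left, z up, the work surface at z = 0. Lengths are in m, angles in rad, forces in N, time in s.
With the tool pointing down it reaches from about 0.25 to 0.8 m from the base axis. Payload 3.9 kg.
Tool frame: the origin (TCP) lies midway between the tips of the shut fingers; the grasp point (between the pads) lies robot.pinch_z behind it (robot.pinch_z is the distance from the TCP to the grasp point, in m); z points along the fingers, x is the direction in which the jaws open and shut, and the axes are right-handed (so a half turn about z gives the same grasp; the last joint's range is limited). The gripper opens to 85 mm and grips with 20 to 120 N. Pads are 22 mm wide; open, the fingers measure 114 mm over their backs; the gripper's body (76 mm by 85 mm) begins 54 mm behind the grasp point. The pads swing forward as they close: fully open they stand 13 mm farther back than shut.
Start: joints at [1.187, 0.26, -0.138, 1.173, 0, 1.571], TCP at [0.197, 0.487, 0.231] pointing down, gripper open.
Joint ranges: [-2.78, 2.78], [-0.83, 1.72], [-1.28, 1.37], [-1.9, 2.12], [-1.57, 1.48], [-3.14, 3.14]. Speed limits (rad/s): [2.57, 2.57, 3.14, 3.14, 3.14, 3.14].

## Interface

Orientations are given as a unit quaternion [w, x, y, z].
In Python, from bench import robot gives the robot as it stands.
- The arm moves only by the tool step_arm, never from a script. Its argument "motion" is a list of rows, each an object with "delta_pos": the shift along the world's x, y, z in cm, a list of three; "turn": the turn, a rotation vector about the world's x, y, z in rad, a list of three; "grip": the gripper command: -1 is shut, 1 is fully open, values between are in proportion. A call has 1 to 20 rows; each row shifts and turns the pose as measured when the row begins; what a row does not reach is not made up. A row lasts 1/8 s, in which the tool goes at most 62.5 mm and 10.7 degrees, less where a joint would pass 70% of its speed; a pose out of reach is approached as far as the arm can. A call with a gripper value outside its range is refused whole. The fingers move at their own pace and stop on an object; the grip force is fixed at half the most. Time passes only in rows, so rows that do not move let the fingers close. It gives the time, the measured TCP pose, the force and the opening at its end, in the units of the state.
- robot.state(): the state, without advancing time (a new reading comes with each control period).
- robot.read_camera(name): name is "side" or "top" or "wrist"; returns a dict with "frame" (480x640x3 uint8, red, green, blue), "fov_y" (degrees; the focal length in pixels is half the picture's height over the tangent of half this angle, whatever the lens; pixels are square), "cx", "cy" (the principal point, pixels), "eye" and "attitude" of the camera in the world. Camera axes: x right, y down, z forward; pixel columns grow to the right and rows downward; lengths in m; the calibration is good to about 2 mm. The wrist camera is an equidistant fisheye: a pixel r from the principal point sees the ray r / f radians off the axis. A picture is of the moment at which its call begins. There is no depth.
- robot.sign_off(): hands the job in, once; it reports no verdict.
Trained networks look in the newest picture that a camera, given by its name, has taken for a name from the list of things; names that differ only in an ending like _2 or _b are one class to them, and where a whole thing is asked for, a point or a joint stands for the part that bears it (a point fixed in the world has none). Each returns a list of dicts, best first, with "p" (0 to 1); they miss things now and then, are a little off and sometimes report something else, mostly with a low value. They report only what shows in the picture. A call takes as long as a camera call.
- robot.regions_of(target, camera): "region" (480x640 bool, what is visible of it) and "extent" ([left, top, width, height] in pixels, round what is visible of it).
The state is a dict: "clock": time; "qpos": joint angles; "qvel": joint speeds; "effort": joint torques, N m; "tcp_pos": TCP position; "ee_rot": TCP orientation; "ft_force": force on the tool from outside, world axes, zero at the start; "wrist_torque": the same for the moment, N m; "opening": finger opening in m.
Only numpy, scipy, OpenCV 4.12 (cv2) and the standard library are available. Lean on these libraries where they do the work, as an engineer would, in place of code of your own. Each camera call takes 0.05 s, during which the arm holds its last target.

## Working session

There is one attempt and no reset: what is moved stays moved. The work goes in short steps, Python scripts to look and compute and a tool call to move; the robot and the scene stay as the last step left them, time stands still between calls to the robot, and variables do not carry over. Pictures are saved under pics/ and viewed, and the job is handed in when it is done.

Besides the shell and the picture viewer there is one more tool, called after "Request:" as name(argument=value, ...) on one line, values as JSON. step_arm: Moves the arm, as the interface text tells. Its arguments: {"type":"object","properties":{"motion":{"type":"array"}},"required":["motion"]}

```bash
mkdir -p pics; cat > h.py <<'E'
import numpy as np, cv2
from bench import robot
from scipy.spatial.transform import Rotation as R
def att(c):
    a=np.array(c["attitude"],float)
    if a.shape==(3,3): return a
    return R.from_quat(a[[1,2,3,0]]).as_matrix()
def ray(c,u,v,fish=False):
    f=240/np.tan(np.radians(c["fov_y"])/2)
    x=np.array([u-c["cx"],v-c["cy"]],float)
    if fish:
        r=np.linalg.norm(x); t=r/f; d=np.array([*(x/max(r,1e-9)*np.sin(t)),np.cos(t)])
    else: d=np.array([*(x/f),1.]);
    return np.array(c["eye"]),att(c)@(d/np.linalg.norm(d))
def atz(c,u,v,z,fish=False):
    e,d=ray(c,u,v,fish); return e+d*(z-e[2])/d[2]
def proj(c,p,fish=False):
    f=240/np.tan(np.radians(c["fov_y"])/2)
    q=att(c).T@(np.array(p)-np.array(c["eye"]))
    if fish:
        t=np.arctan2(np.hypot(q[0],q[1]),q[2]); k=f*t/np.hypot(q[0],q[1]); return c["cx"]+q[0]*k,c["cy"]+q[1]*k
    return c["cx"]+f*q[0]/q[2],c["cy"]+f*q[1]/q[2]
def cen(m):
    ys,xs=np.nonzero(m); return xs.mean(),ys.mean()
def tri(rs):
    A=np.zeros((3,3));b=np.zeros(3)
    for e,d in rs:
        P=np.eye(3)-np.outer(d,d);A+=P;b+=P@e
    return np.linalg.solve(A,b)
def save(c,n): cv2.imwrite("pics/"+n,c["frame"][:,:,::-1])
E
python3 - <<'E'
from h import *
for n in ["side","top","wrist"]:
    c=robot.read_camera(n); save(c,n+"0.png")
    print(n,c["fov_y"],c["cx"],c["cy"],c["eye"],c["attitude"])
    for t in ["box","cover","cover_rib","red_handle","jar","heatsink","capacitor","spool"]:
        for r in robot.regions_of(t,n)[:1]: print(t,round(r["p"],2),r["extent"],cen(r["region"]))
print(robot.state())
E
```

```text
side 54.950195859245966 315.0726381452844 244.1651399396257 [ 0.24121267 -1.13930796  0.7312961 ] [-0.50499133  0.85204843 -0.12207634  0.06398899]
box 0.76 [257.9, 202.8, 124.9, 106.4] (np.float64(311.0492759887616), np.float64(256.30041063323966))
cover 0.85 [288.9, 233.1, 79.9, 51.3] (np.float64(327.9967243799719), np.float64(258.31679925128685))
cover_rib 0.58 [287.9, 235.0, 82.1, 49.9] (np.float64(328.63435527502253), np.float64(258.47926059513077))
jar 0.43 [266.1, 200.2, 13.7, 11.1] (np.float64(270.1818181818182), np.float64(205.3560606060606))
heatsink 0.45 [288.3, 195.8, 9.4, 10.8] (np.float64(292.6111111111111), np.float64(200.484126984127))
spool 0.77 [288.8, 295.7, 17.6, 26.4] (np.float64(298.4114583333333), np.float64(304.828125))
top 47.07897119402241 316.54437273543425 245.17761295886584 [ 0.31641293 -0.04370241  1.24549556] [-0.07381732  0.73293054 -0.67261198  0.07040563]
box 0.67 [163.8, 200.2, 235.9, 102.3] (np.float64(241.87770749472878), np.float64(256.1933103316082))
cover 0.89 [274.6, 201.1, 117.0, 82.2] (np.float64(331.0961800818554), np.float64(242.9055934515
[... 940 characters left out ...]
, np.float64(412.51602564102564))
{'clock': 1.35, 'qpos': array([ 1.18701837e+00,  2.59996479e-01, -1.38067390e-01,  1.17273609e+00,
       -4.51011667e-05,  1.57084509e+00]), 'qvel': array([-0.0004056 , -0.00038014, -0.00077833, -0.00010837,  0.00143722,
        0.00149263]), 'effort': array([ 2.26465136e-04, -4.05614305e+01,  2.54231018e+01,  1.34285456e-03,
        1.56767868e-06, -1.87113024e-06]), 'tcp_pos': array([0.19658425, 0.48679708, 0.23131853]), 'ee_rot': array([1.97099398e-05, 8.28996830e-01, 5.59253302e-01, 1.11062273e-05]), 'ft_force': array([-0.23485852, -0.11622259,  0.18347552]), 'wrist_torque': array([-0.03024294, -0.03464542, -0.00232788]), 'opening': 0.08536782066829515}
```

View pics/top0.png

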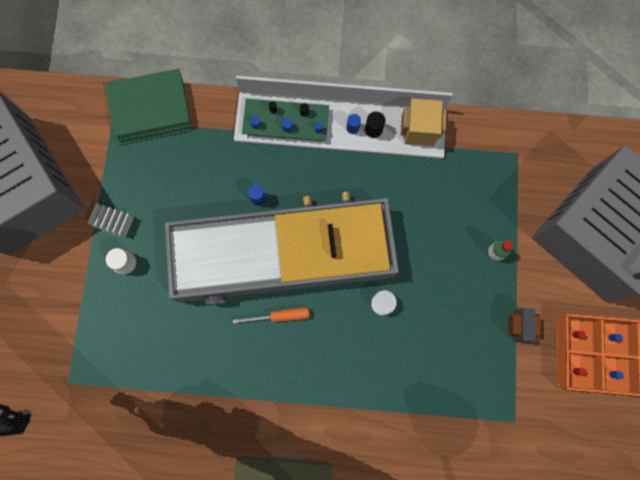

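View pics/side0.png

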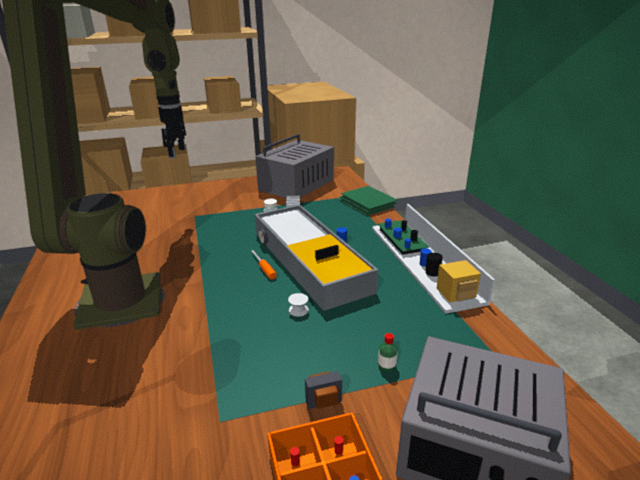

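View pics/wrist0.png

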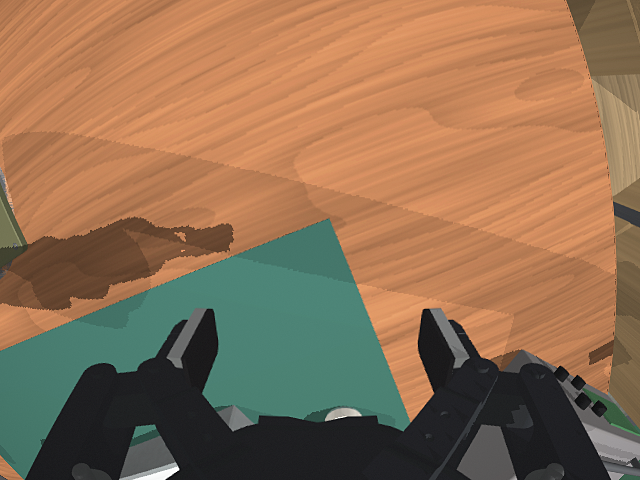

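```bash
python3 - <<'E'
from h import *
im=cv2.imread("pics/top0.png"); sd=cv2.imread("pics/side0.png")
T=robot.read_camera("top");S=robot.read_camera("side")
def ymask(c):
    hsv=cv2.cvtColor(c["frame"],cv2.COLOR_RGB2HSV)
    m=((hsv[...,0]>18)&(hsv[...,0]<30)&(hsv[...,1]>150)&(hsv[...,2]>120)).astype(np.uint8)
    n,l,s,_=cv2.connectedComponentsWithStats(cv2.morphologyEx(m,cv2.MORPH_OPEN,np.ones((3,3))))
    # component overlapping centre
    best=max(range(1,n),key=lambda i:s[i,4]); return (l==best).astype(np.uint8)
for nm,c in(("T",T),("S",S)):
    m=ymask(c); h,_=cv2.findContours(m,cv2.RETR_EXTERNAL,cv2.CHAIN_APPROX_NONE); h=max(h,key=cv2.contourArea)[:,0]
    P=np.array([atz(c,u,v,.072)[:2] for u,v in h],np.float32)
    r=cv2.minAreaRect(P); print(nm,r, cv2.boxPoints(r).round(4).tolist())
    hull=cv2.morphologyEx(m,cv2.MORPH_CLOSE,np.ones((25,25),np.uint8))
    dk=((c["frame"].max(2)<60)&(cv2.erode(hull,np.ones((7,7)))>0)).astype(np.uint8)
    n,l,s,ct=cv2.connectedComponentsWithStats(dk); i=max(range(1,n),key=lambda i:s[i,4]); print("rib",s[i],ct[i])
    c["rib"]=ct[i]
    Q=np.array([atz(c,u,v,.09)[:2] for v,u in np.argwhere(l==i)],np.float32); print(cv2.minAreaRect(Q))
print(tri([ray(T,*T["rib"]),ray(S,*S["rib"])]))
for nm,c,(x0,y0,x1,y1) in(("topc",T,(150,180,420,320)),("sidec",S,(240,190,400,330))):
    cv2.imwrite(f"pics/{nm}.png",cv2.cvtColor(cv2.resize(c["frame"][y0:y1,x0:x1],None,fx=2.9 if nm=="topc" else 4,fy=2.9 if nm=="topc" else 4,interpolation=cv2.INTER_CUBIC),cv2.COLOR_RGB2BGR))
E
```

```text
T ((0.5699323415756226, -0.05989105999469757), (0.14880722761154175, 0.23286205530166626), 11.502201080322266) [[0.47380000352859497, 0.039400000125169754], [0.5202000141143799, -0.18880000710487366], [0.666100025177002, -0.1590999960899353], [0.6195999979972839, 0.0689999982714653]]
rib [328 225   8  32 127] [331.66929134 240.76377953]
((0.5684615969657898, -0.05899982154369354), (0.06903582066297531, 0.008517366833984852), 11.505206108093262)
S ((0.5727599859237671, -0.06077146530151367), (0.14826981723308563, 0.2348630577325821), 11.543539047241211) [[0.4765999913215637, 0.039400000125169754], [0.5235999822616577, -0.1906999945640564], [0.6689000129699707, -0.16099999845027924], [0.6219000220298767, 0.06909999996423721]]
rib [316 245  22  15 205] [326.47317073 252.21463415]
((0.5698696374893188, -0.06860658526420593), (0.084215447306633, 0.04690726846456528), 11.409019470214844)
[ 0.57006342 -0.05953305  0.08421907]
```

View pics/topc.png

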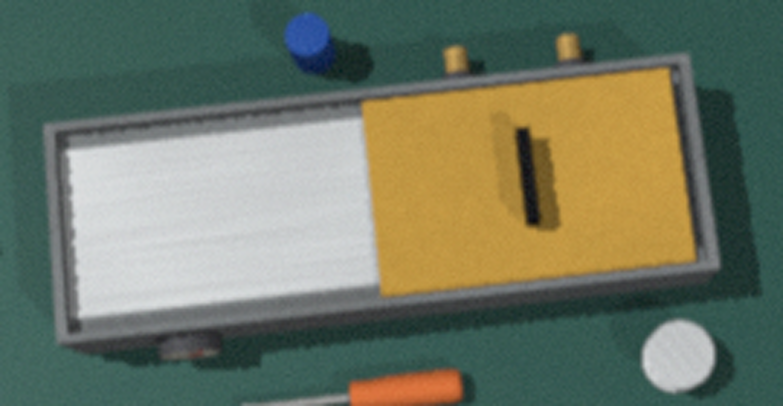

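View pics/sidec.png

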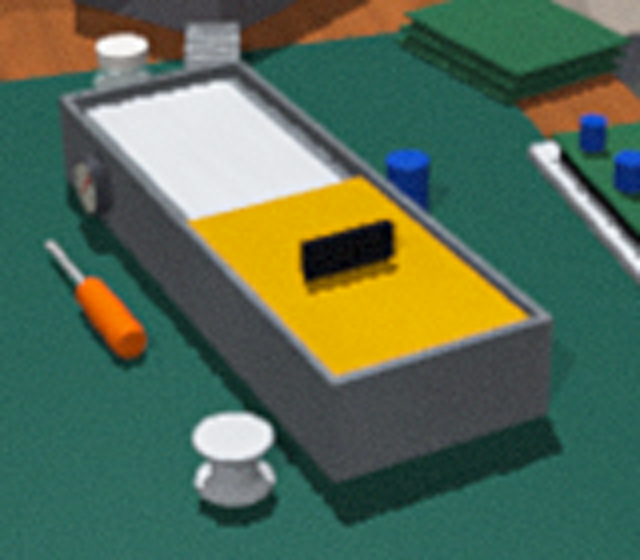

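Request:
step_arm(motion=[{"delta_pos":[2.2,-3.4,0],"turn":[0,0,-0.06],"grip":-1},{"delta_pos":[2.2,-3.4,0],"turn":[0,0,-0.06],"grip":-1},{"delta_pos":[2.2,-3.4,0],"turn":[0,0,-0.06],"grip":-1},{"delta_pos":[2.2,-3.4,0],"turn":[0,0,-0.06],"grip":-1},{"delta_pos":[2.2,-3.4,0],"turn":[0,0,-0.06],"grip":-1},{"delta_pos":[2.2,-3.4,0],"turn":[0,0,-0.06],"grip":-1},{"delta_pos":[2.2,-3.4,0],"turn":[0,0,-0.06],"grip":-1},{"delta_pos":[2.2,-3.4,0],"turn":[0,0,-0.06],"grip":-1},{"delta_pos":[2.2,-3.4,0],"turn":[0,0,-0.06],"grip":-1},{"delta_pos":[2.2,-3.4,0],"turn":[0,0,-0.06],"grip":-1},{"delta_pos":[2.2,-3.4,0],"turn":[0,0,-0.06],"grip":-1},{"delta_pos":[2.2,-3.4,0],"turn":[0,0,-0.06],"grip":-1},{"delta_pos":[2.2,-3.4,0],"turn":[0,0,-0.06],"grip":-1},{"delta_pos":[2.2,-3.4,0],"turn":[0,0,-0.06],"grip":-1},{"delta_pos":[2.2,-3.4,0],"turn":[0,0,-0.06],"grip":-1},{"delta_pos":[2.2,-3.4,0],"turn":[0,0,-0.06],"grip":-1},{"delta_pos":[0,0,0],"turn":[0,0,0],"grip":-1}])

```text
clock: 3.58
tcp_pos: [0.5595, -0.0746, 0.2325]
ee_rot: [0.0, 0.995, 0.098, 0.005]
ft_force: [0.1, -0.0, 0.0]
opening: -0.0001
```

```bash
python3 - <<'E'
from h import *
T=robot.read_camera("top"); W=robot.read_camera("wrist"); save(W,"w1.png"); save(T,"t1.png")
s=robot.state(); q=s["ee_rot"]; M=R.from_quat(q[[1,2,3,0]]).as_matrix()
print(s["clock"],s["tcp_pos"],M.round(3).tolist(),s["opening"],getattr(robot,"pinch_z",None))
bx=np.array([.980,.199]);by=np.array([-.199,.980])
o=np.array([.5705,-.060])
for u,v in [(45,125),(690,55),(718,270),(62,342)]:
    p=atz(T,150+u/2.9,180+v/2.9,.078)[:2]; print(p, (p-o)@bx,(p-o)@by)
E
```

```text
3.675 [ 0.55784371 -0.07251898  0.23260047] [[0.98, 0.199, 0.008], [0.199, -0.98, 0.001], [0.008, 0.0, -1.0]] -2.8001486776785297e-06 0.0187
[0.57848595 0.30458541] 0.08037872786941484 0.35570449572813706
[ 0.67502362 -0.17547263] 0.0794540934461378 -0.13396338069826458
[ 0.5119193  -0.20584936] -0.08643311389476989 -0.13127481723542858
[0.41758006 0.26924532] -0.08434172333205484 0.35309147762025167
```

View pics/w1.png

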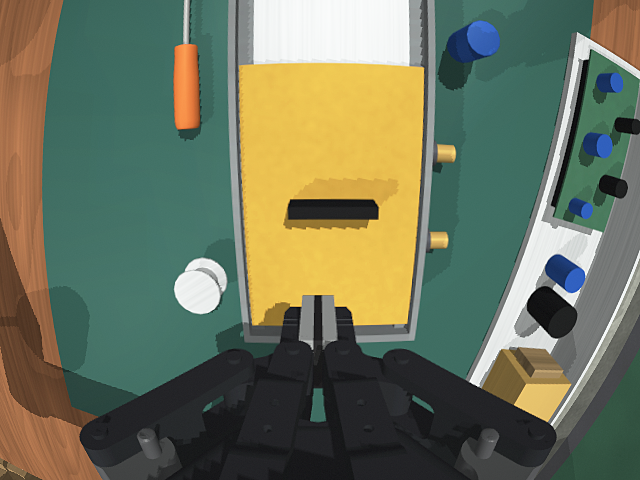

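Request:
step_arm(motion=[{"delta_pos":[1.9,-2.2,-1],"turn":[0,0.008,0],"grip":-1},{"delta_pos":[0.2,0,-3],"turn":[0,0,0],"grip":-1},{"delta_pos":[0,0,-3],"turn":[0,0,0],"grip":-1},{"delta_pos":[0,0,-3],"turn":[0,0,0],"grip":-1},{"delta_pos":[0,0,-2.5],"turn":[0,0,0],"grip":-1},{"delta_pos":[0,0,-1],"turn":[0,0,0],"grip":-1},{"delta_pos":[0,0,0],"turn":[0,0,0],"grip":-1}])

```text
clock: 4.55
tcp_pos: [0.5755, -0.0865, 0.0968]
ee_rot: [-0.002, 0.994, 0.106, 0.0]
ft_force: [0.4, -0.0, 0.2]
opening: 0.0003
```

Request:
step_arm(motion=[{"delta_pos":[0,0,-1],"turn":[0,0,-0.01],"grip":-1},{"delta_pos":[0,0,-0.8],"turn":[0,0,0],"grip":-1},{"delta_pos":[0,0,0],"turn":[0,0,0],"grip":-1}])

```text
clock: 4.92
tcp_pos: [0.5772, -0.0862, 0.0801]
ee_rot: [-0.001, 0.995, 0.101, 0.002]
ft_force: [-0.1, 0.6, 0.2]
opening: 0.0004
```

```bash
python3 - <<'E'
from h import *
W=robot.read_camera("wrist"); save(W,"w2.png")
s=robot.state();print(s["tcp_pos"],s["ft_force"])
E
```

```text
[ 0.57748913 -0.08631923  0.08039773] [-0.02108226 -0.07862454  0.27350864]
```

View pics/w2.png

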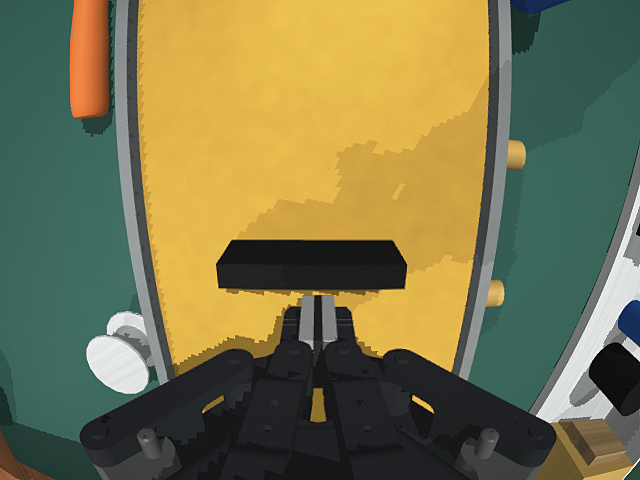

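Request:
step_arm(motion=[{"delta_pos":[-0.2,1,0],"turn":[0,0,0],"grip":-1},{"delta_pos":[-0.2,1,0],"turn":[0,0,0],"grip":-1},{"delta_pos":[-0.4,1.8,0],"turn":[0,0,0],"grip":-1},{"delta_pos":[-0.4,1.8,0],"turn":[0,0,0],"grip":-1},{"delta_pos":[-0.4,1.8,0],"turn":[0,0,0],"grip":-1},{"delta_pos":[-0.4,1.8,0],"turn":[0,0,0],"grip":-1},{"delta_pos":[-0.4,1.8,0],"turn":[0,0,0],"grip":-1},{"delta_pos":[-0.4,1.8,0],"turn":[0,0,0],"grip":-1},{"delta_pos":[-0.2,1,0],"turn":[0,0,0],"grip":-1}])

```text
clock: 6.1
tcp_pos: [0.5458, 0.0616, 0.0814]
ee_rot: [-0.001, 0.995, 0.102, 0.004]
ft_force: [-0.2, -1.2, -0.4]
opening: -0.0002
```

```bash
cat > st.py <<'E'
from h import *
s=robot.state();p=s["tcp_pos"];q=s["ee_rot"]; M=R.from_quat(q[[1,2,3,0]]).as_matrix()
by=np.array([-.199,.980]);bx=np.array([.980,.199]);o=np.array([.570,-.0598])+.0945*by
print("clk",s["clock"],p.round(4),"box",((p[:2]-o)@bx).round(4),((p[:2]-o)@by).round(4),"F",s["ft_force"].round(2),"yaw",np.arctan2(M[1,0],M[0,0]).round(3),"zdir",M[:,2].round(3))
E
cat > look.py <<'E'
import sys; from h import *
c=robot.read_camera(sys.argv[1]); save(c,sys.argv[2])
E
python3 look.py wrist w3.png; python3 st.py
```

```text
clk 6.15 [0.5455 0.0626 0.0814] box 0.0003 0.0304 F [0.05 1.75 0.14] yaw 0.204 zdir [ 0.007  0.004 -1.   ]
```

View pics/w3.png

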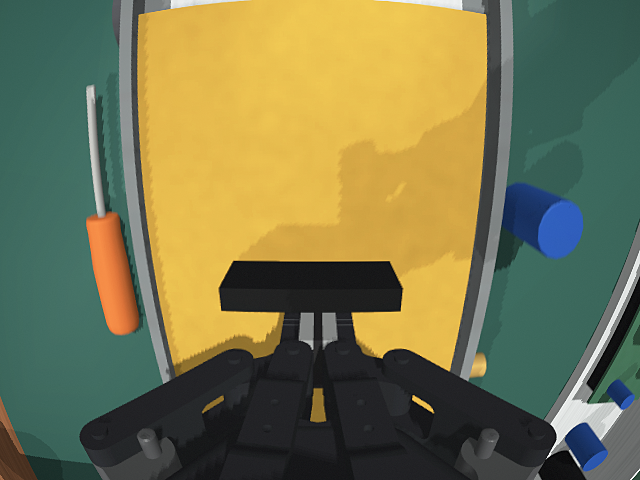

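Request:
step_arm(motion=[{"delta_pos":[-0.4,1.8,0],"turn":[0,0,0],"grip":-1},{"delta_pos":[-0.4,1.8,0],"turn":[0,0,0],"grip":-1},{"delta_pos":[-0.4,1.8,0],"turn":[0,0,0],"grip":-1},{"delta_pos":[-0.3,1.5,0],"turn":[0,0,0],"grip":-1},{"delta_pos":[-0.2,0.8,0],"turn":[0,0,0],"grip":-1}])

```text
clock: 6.78
tcp_pos: [0.5284, 0.144, 0.0816]
ee_rot: [-0.001, 0.995, 0.101, 0.005]
ft_force: [1.9, -0.9, 0.5]
opening: 0.0002
```

```bash
python3 st.py
```

```text
clk 6.775 [0.5284 0.144  0.0816] box -0.0002 0.1136 F [ 1.86 -0.88  0.49] yaw 0.203 zdir [ 0.009  0.003 -1.   ]
```

Request:
step_arm(motion=[{"delta_pos":[-0.1,0.4,0],"turn":[0,0,0],"grip":-1},{"delta_pos":[-0.1,0.4,0],"turn":[0,0,0],"grip":-1},{"delta_pos":[0,0,0],"turn":[0,0,0],"grip":-1}])

```text
clock: 7.15
tcp_pos: [0.527, 0.1493, 0.0817]
ee_rot: [0.003, 0.995, 0.101, 0.005]
ft_force: [-0.6, -0.2, -0.3]
opening: -0.0
```

```bash
python3 st.py
```

```text
clk 7.15 [0.527  0.1493 0.0817] box -0.0005 0.1189 F [-0.59 -0.25 -0.29] yaw 0.202 zdir [ 0.011 -0.005 -1.   ]
```

Request:
step_arm(motion=[{"delta_pos":[-0.1,0.4,0],"turn":[0,0,0],"grip":-1},{"delta_pos":[0,0.2,0],"turn":[0,0,0],"grip":-1}])

```text
clock: 7.4
tcp_pos: [0.5269, 0.1493, 0.0818]
ee_rot: [0.01, 0.995, 0.098, 0.006]
ft_force: [0.4, -5.5, 1.0]
opening: -0.0
```

```bash
python3 st.py
```

```text
clk 7.4 [0.5269 0.1493 0.0818] box -0.0006 0.119 F [ 0.37 -5.54  1.02] yaw 0.197 zdir [ 0.013 -0.018 -1.   ]
```

Request:
step_arm(motion=[{"delta_pos":[0.2,-1,0],"turn":[-0.015,0,0],"grip":-1},{"delta_pos":[0.3,-1.5,0.5],"turn":[0,0,0],"grip":-1},{"delta_pos":[0.3,-1.5,3],"turn":[0,0.01,0],"grip":-1},{"delta_pos":[0.4,-2,4],"turn":[0,0,0],"grip":-1},{"delta_pos":[0.6,-3,4],"turn":[0,0,0],"grip":-1},{"delta_pos":[0.8,-4,3],"turn":[0,0,0],"grip":-1},{"delta_pos":[0.8,-4,0],"turn":[0,0,0],"grip":-1},{"delta_pos":[0.8,-4,0],"turn":[0,0,0],"grip":-1},{"delta_pos":[0,0,0],"turn":[0,0,0],"grip":-1}])

```text
clock: 8.52
tcp_pos: [0.5677, -0.0711, 0.2337]
ee_rot: [0.014, 0.995, 0.098, -0.0]
ft_force: [-1.0, 0.2, 0.5]
opening: 0.0001
```

```bash
python3 look.py wrist w4.png; python3 look.py top t4.png;python3 look.py side s4.png; python3 st.py
```

```text
clk 8.675 [ 0.5669 -0.068   0.2332] box -0.0046 -0.1019 F [-0.54 -0.52  0.21] yaw 0.201 zdir [ 0.001 -0.028 -1.   ]
```

View pics/w4.png

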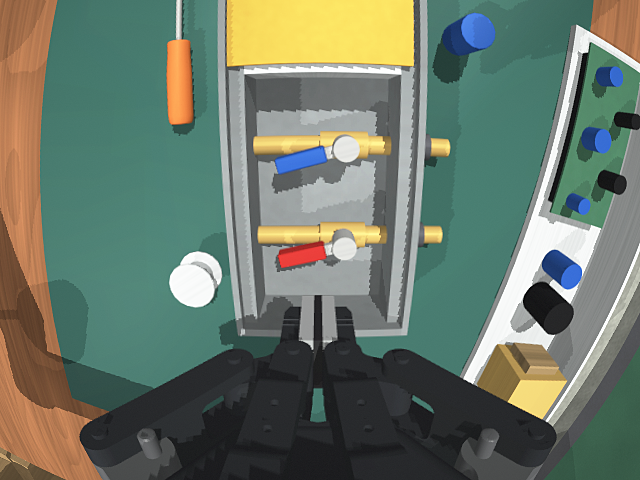

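View pics/t4.png

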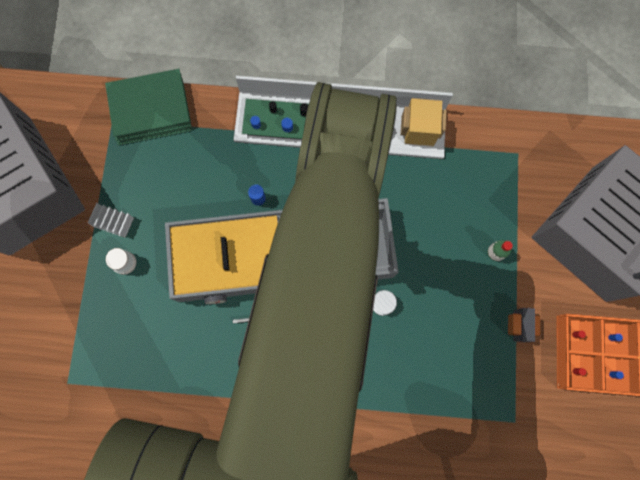

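```bash
python3 - <<'E'
from h import *
by=np.array([-.199,.980]);bx=np.array([.980,.199]);o=np.array([.570,-.0598])+.0945*by
W=robot.read_camera("wrist");S=robot.read_camera("side")
def B(p): return (p[:2]-o)@bx,(p[:2]-o)@by
for t in("red_handle","blue_handle","red_grip","cover"):
  for nm,c in(("wrist",W),("side",S)):
    for r in robot.regions_of(t,nm)[:1]:
        u,v=cen(r["region"]); p=atz(c,u,v,.056 if t!="cover" else .072,nm=="wrist"); print(t,nm,round(r["p"],2),np.round(r["extent"]),round(u,1),round(v,1),p.round(4),np.round(B(p),4))
def col(c,lo1,hi1,roi):
    hsv=cv2.cvtColor(c["frame"],cv2.COLOR_RGB2HSV);h=hsv[...,0].astype(int)
    m=((h<lo1)|(h>hi1)) if lo1<hi1 and hi1>150 else ((h>lo1)&(h<hi1))
    m=m&(hsv[...,1]>150)&(hsv[...,2]>60); k=np.zeros_like(m);x0,y0,x1,y1=roi;k[y0:y1,x0:x1]=1; return m&k
for nm,lo,hi in(("red",6,172),("blue",100,130)):
    m=col(W,lo,hi,(250,120,380,275)); m2=col(S,lo,hi,(285,225,385,305))
    Q=np.array([atz(W,u,v,.060,True)[:2] for v,u in np.argwhere(m)],np.float32); r=cv2.minAreaRect(Q)
    print(nm,m.sum(),cen(m),r,np.round(B(np.array(r[0])),4),[np.round(B(x),4).tolist() for x in cv2.boxPoints(r)])
    if m2.sum(): print("side",m2.sum(),cen(m2),tri([ray(W,*cen(m),True),ray(S,*cen(m2))]))
for u,v in((344,248),(346,149)): p=atz(W,u,v,.061,True);print("hub",p,B(p))
E
python3 - <<'E'
import cv2
im=cv2.imread("pics/s4.png")[220:320,270:400]; cv2.imwrite("pics/s4c.png",cv2.resize(im,None,fx=5,fy=5))
E
```

```text
red_handle wrist 0.55 [278. 231.  79.  40.] 320.6 253.6 [ 0.5779 -0.1111  0.056 ] [-0.0024 -0.1464]
red_handle side 0.47 [324. 265.  23.  18.] 335.8 272.5 [ 0.5772 -0.1262  0.056 ] [-0.0061 -0.161 ]
blue_handle wrist 0.87 [272. 139.  88.  40.] 320.1 158.8 [ 0.5597 -0.0255  0.056 ] [-0.0033 -0.0589]
blue_handle side 0.46 [309. 250.  22.  14.] 321.2 257.7 [ 0.5619 -0.0379  0.056 ] [-0.0036 -0.0715]
red_grip wrist 0.58 [280. 232.  78.  41.] 320.2 253.6 [ 0.5776 -0.1112  0.056 ] [-0.0028 -0.1464]
red_grip side 0.56 [326. 266.  23.  15.] 335.7 272.4 [ 0.5769 -0.1258  0.056 ] [-0.0064 -0.1606]
cover wrist 0.82 [228.   0. 187.  71.] 321.4 33.8 [0.5397 0.0772 0.072 ] [-0.0025  0.0458]
cover side 0.56 [260. 204.  70.  42.] 294.5 227.0 [0.5274 0.1455 0.072 ] [-0.0009  0.1152]
red 831 (np.float64(302.0902527075812), np.float64(257.8086642599278)) ((0.5612655282020569, -0.11723268777132034), (0.043503135442733765, 0.01810404285788536), 24.16152572631836) [-0.02  -0.149] [[-0.0432, -0.145], [-0.0392, -0.1627], [0.0032, -0.1531], [-0.0008, -0.1354]]
side 93 (np.float64(330.39784946236557), np.float64(273.2043010752688)) [ 0.56276941 -0.12037027  0.05273373]
blue 842 (np.float64(301.0807600950119), np.float64(163.8040380047506)) ((0.5445419549942017, -0.03221295401453972), (0.042968448251485825, 0.014705661684274673), 26.118274688720703) [-0.0195 -0.0624] [[-0.0421, -0.0607], [-0.0384, -0.0749], [0.0032, -0.0641], [-0.0005, -0.0499]]
side 196 (np.float64(331.5), np.float64(243.1377551020408)) [ 0.56866585 -0.03320489  0.09926797]
hub [ 0.5971084  -0.09944897  0.061     ] (np.float64(0.018676086564591337), np.float64(-0.13875065920464036))
hub [ 0.57913695 -0.01209847  0.061     ] (np.float64(0.01844681353301794), np.float64(-0.04957085272296698))
```

View pics/s4c.png

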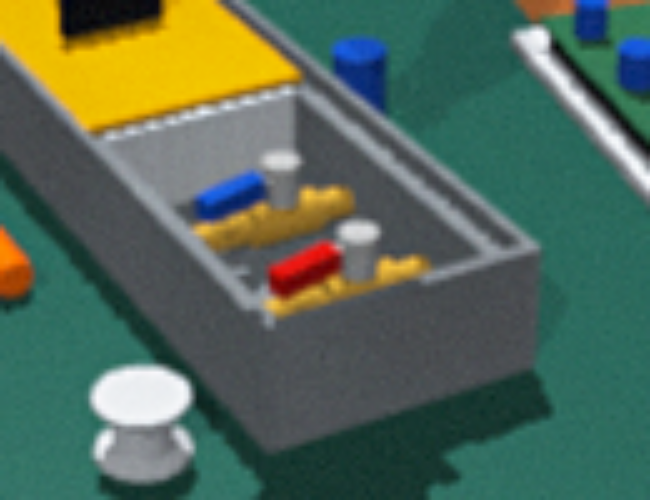

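Request:
step_arm(motion=[{"delta_pos":[-1.7,-1.2,0],"turn":[0.028,0,0],"grip":-1},{"delta_pos":[0,0,-3],"turn":[0,0,0],"grip":-1},{"delta_pos":[0,0,-4],"turn":[0,0,0],"grip":-1},{"delta_pos":[0,0,-4],"turn":[0,0,0],"grip":-1},{"delta_pos":[0,0,-2.5],"turn":[0,0,0],"grip":-1},{"delta_pos":[0,0,0],"turn":[0,0,0],"grip":-1}])

```text
clock: 9.93
tcp_pos: [0.5509, -0.0796, 0.096]
ee_rot: [0.0, 0.995, 0.101, 0.003]
ft_force: [-0.6, -0.3, 0.7]
opening: 0.0
```

```bash
python3 look.py wrist w5.png;  python3 st.py
```

```text
clk 9.975 [ 0.5519 -0.0797  0.0972] box -0.0217 -0.1104 F [-0.24 -0.8  -0.69] yaw 0.203 zdir [ 0.008 -0.001 -1.   ]
```

View pics/w5.png

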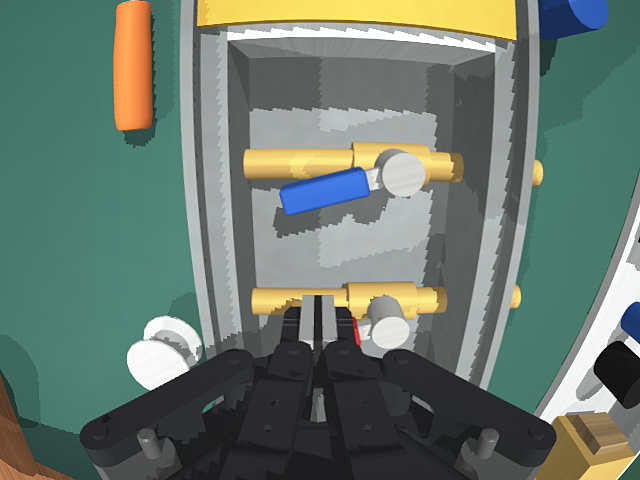

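Request:
step_arm(motion=[{"delta_pos":[0,0,-2],"turn":[0,0,0],"grip":-1},{"delta_pos":[0,0,-2],"turn":[0,0,0],"grip":-1},{"delta_pos":[0,0,-1],"turn":[0,0.008,0],"grip":-1},{"delta_pos":[0,0,-0.3],"turn":[0,0,0],"grip":-1},{"delta_pos":[0,0,0],"turn":[0,0,0],"grip":-1}])

```text
clock: 10.6
tcp_pos: [0.5586, -0.0805, 0.0503]
ee_rot: [0.002, 0.995, 0.102, 0.006]
ft_force: [0.6, 0.9, 0.2]
opening: -0.0001
```

```bash
python3 look.py wrist w6.png;  python3 st.py
```

```text
clk 10.65 [ 0.5588 -0.0805  0.0506] box -0.0151 -0.1126 F [ 0.2  -0.03  0.2 ] yaw 0.203 zdir [ 0.013 -0.003 -1.   ]
```

View pics/w6.png

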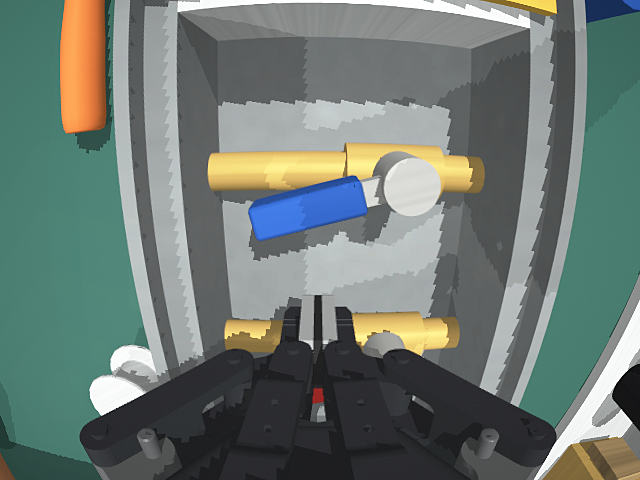

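Request:
step_arm(motion=[{"delta_pos":[-1,-0.2,-0.3],"turn":[0,0.01,0],"grip":-1},{"delta_pos":[0.2,-1,0],"turn":[0,0,0],"grip":-1},{"delta_pos":[0.2,-1,0],"turn":[0,0,0],"grip":-1},{"delta_pos":[0.2,-0.8,0],"turn":[0,0,0],"grip":-1}])

```text
clock: 11.15
tcp_pos: [0.5548, -0.1112, 0.0485]
ee_rot: [0.0, 0.995, 0.102, 0.002]
ft_force: [0.5, 4.8, 0.2]
opening: 0.0002
```

```bash
python3 st.py
```

```text
clk 11.15 [ 0.5548 -0.1112  0.0485] box -0.0251 -0.1419 F [0.46 4.84 0.15] yaw 0.204 zdir [ 0.004 -0.    -1.   ]
```

Request:
step_arm(motion=[{"delta_pos":[0.2,-0.8,0],"turn":[0,0,0],"grip":-1},{"delta_pos":[0.4,-0.8,0],"turn":[0,0,0],"grip":-1},{"delta_pos":[0.5,-0.7,0],"turn":[0,0,0],"grip":-1},{"delta_pos":[0.6,-0.5,0],"turn":[0,0,0],"grip":-1}])

```text
clock: 11.65
tcp_pos: [0.5698, -0.1398, 0.0475]
ee_rot: [-0.002, 0.995, 0.102, -0.001]
ft_force: [-2.5, 3.6, 0.5]
opening: 0.0
```

```bash
python3 look.py wrist w7.png; python3 st.py
```

```text
clk 11.7 [ 0.5711 -0.1407  0.0476] box -0.015 -0.174 F [-1.6   0.98 -0.05] yaw 0.204 zdir [-0.     0.002 -1.   ]
```

View pics/w7.png

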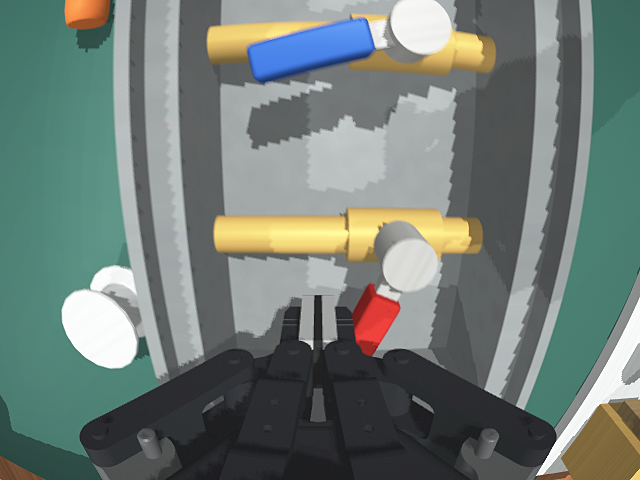

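Request:
step_arm(motion=[{"delta_pos":[0.7,-0.3,0],"turn":[0,0,0],"grip":-1},{"delta_pos":[0.7,-0.2,0],"turn":[0,0,0],"grip":-1},{"delta_pos":[0.5,0.1,0],"turn":[0,0,0],"grip":-1}])

```text
clock: 12.08
tcp_pos: [0.5868, -0.1465, 0.0468]
ee_rot: [0.0, 0.995, 0.101, -0.005]
ft_force: [-14.6, -2.2, 10.6]
opening: -0.0
```

```bash
python3 look.py wrist w8.png; python3 st.py
```

```text
clk 12.125 [ 0.5866 -0.1465  0.0469] box -0.001 -0.1828 F [-10.39  -1.19   7.33] yaw 0.203 zdir [-0.01  -0.002 -1.   ]
```

View pics/w8.png

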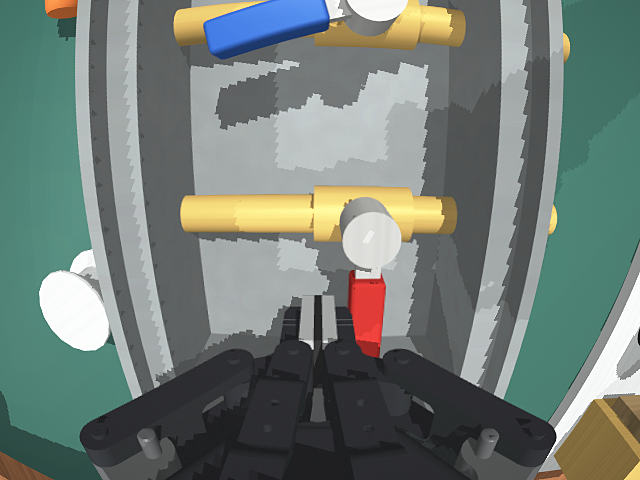

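Request:
step_arm(motion=[{"delta_pos":[0.2,0,0],"turn":[0,0,0],"grip":-1},{"delta_pos":[0,0,0],"turn":[0,0,0],"grip":-1},{"delta_pos":[-1,-0.2,0],"turn":[0,-0.01,0],"grip":-1},{"delta_pos":[-1,-0.2,0],"turn":[0,0,0],"grip":-1},{"delta_pos":[0,0,2],"turn":[0,0,0],"grip":-1},{"delta_pos":[0,0,4],"turn":[0,0,0],"grip":-1},{"delta_pos":[0,0,5],"turn":[0,0,0],"grip":-1},{"delta_pos":[0,0,5],"turn":[0,0,0],"grip":-1},{"delta_pos":[0,-2,3],"turn":[0,0,0],"grip":-1},{"delta_pos":[0,-4,0],"turn":[0,0,0],"grip":-1},{"delta_pos":[0,0,0],"turn":[0,0,0],"grip":-1}])

```text
clock: 13.5
tcp_pos: [0.5685, -0.2176, 0.2468]
ee_rot: [0.008, 0.995, 0.1, 0.006]
ft_force: [-0.4, 0.7, -0.3]
opening: -0.0
```

```bash
python3 look.py wrist w9.png; python3 look.py side s9.png; python3 look.py top t9.png; python3 st.py
python3 - <<'E'
from h import *
by=np.array([-.199,.980]);bx=np.array([.980,.199]);o=np.array([.570,-.0598])+.0945*by
W=robot.read_camera("wrist");hsv=cv2.cvtColor(W["frame"],cv2.COLOR_RGB2HSV);h=hsv[...,0].astype(int)
for nm,hm in(("red",(h<6)|(h>172)),("blue",(h>100)&(h<130))):
    m=(hm&(hsv[...,1]>150)&(hsv[...,2]>60)).astype(np.uint8)
    n,l,s,ct=cv2.connectedComponentsWithStats(m)
    for i in range(1,n):
        if s[i,4]<150: continue
        Q=np.array([atz(W,u,v,.060,True)[:2] for v,u in np.argwhere(l==i)]);B=np.c_[(Q-o)@bx,(Q-o)@by].astype(np.float32)
        c=B.mean(0)
        if abs(c[0])<.08: print(nm,s[i],c,cv2.minAreaRect(B))
S=robot.read_camera("top");hsv=cv2.cvtColor(S["frame"],cv2.COLOR_RGB2HSV)
m=((hsv[...,0]>18)&(hsv[...,0]<30)&(hsv[...,1]>150)&(hsv[...,2]>120)).astype(np.uint8)
n,l,s,ct=cv2.connectedComponentsWithStats(m)
i=max(range(1,n),key=lambda i:s[i,4]);Q=np.array([atz(S,u,v,.072)[:2] for v,u in np.argwhere(l==i)]);B=np.c_[(Q-o)@bx,(Q-o)@by].astype(np.float32);print("cover",cv2.minAreaRect(B))
E
```

```text
clk 13.65 [ 0.5679 -0.2147  0.2461] box -0.0329 -0.2459 F [ 0.06 -0.32 -0.11] yaw 0.204 zdir [ 0.011 -0.012 -1.   ]
red [365 115  18  48 794] [ 0.01787798 -0.18281797] ((0.01781735010445118, -0.18279321491718292), (0.042402639985084534, 0.01491512544453144), 89.89714813232422)
blue [307   0  51  21 751] [-0.0209932  -0.06660106] ((-0.019633615389466286, -0.06562849134206772), (0.043089497834444046, 0.016014091670513153), 14.435791015625)
cover ((-0.0012172386050224304, 0.13721643388271332), (0.14716501533985138, 0.233035609126091), 0.0863894373178482)
```

View pics/w9.png

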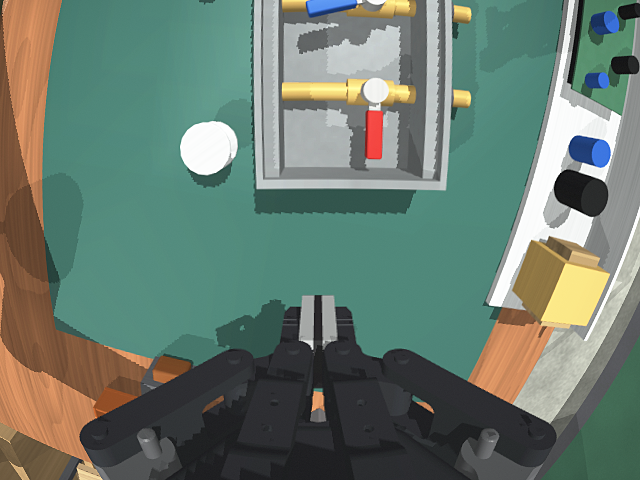

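View pics/s9.png

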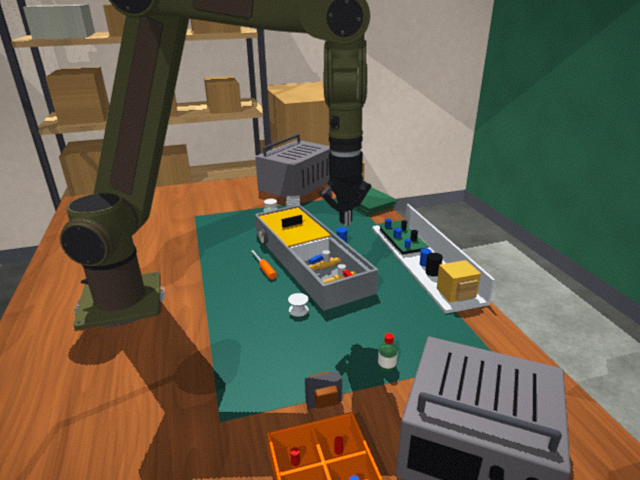

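Red is at 89.9° and the cover is at y ≈ 0.137 (nominal 0.1345). The blue handle still measures 14.4° and the other things look unmoved. The arm is clear, so I am handing in.

```bash
python3 - <<'E'
from h import *
print(robot.sign_off()); print(robot.state()["clock"])
E
```

```text
the job is handed in; nothing more can be done
None
the job is handed in; nothing more can be done
```

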